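Lint-roll the sleeve board on its gas-lift column

TASK

Take the lint roller out of its white stand and set it down gently to roll the arched blue sleeve board clean in one unbroken pass, from its red end over the crown to the far end, with the roller square across the board and pressing about 16 N all the way (always between 14 and 18 N). The board stands on a damped gas lift that keeps sinking under this pressure: do not drive it down to its bottom stop. At the far end lift the roller a few centimetres clear of the board and finish there, still holding it upright and still, and leave the other things on the worktop alone.

Things in the scene. Friction and masses are not known exactly. Their poses are not given: they have to be found in the camera images.
- roller: Lint roller tool, 0.24 kg. Origin at the lowest point of its white paper roll, z up along the green handle, y along the axle, x the rolling direction. Grey crossbar 40 x 122 mm, its top 66 mm above the origin; above it the handle, 28 mm (x) by 36 mm (y), up to 151 mm. At the start it hangs upright in the stand, crossbar on the stand's two walls, and lifts straight up.
- axle (a point): Centre of the axle of the freely turning roll (radius 25 mm, 70 mm long), 25 mm above the roller's origin; the surface rolled on lies 25 mm from it. Axes as roller.
- grip (a point): Point in the middle of the roller's handle, 115 mm above the roller's origin: grip here from above, fingers closing across the 28 mm, along the tool's x. Axes as roller.
- stand: White fixed stand for the roller, base 90 x 124 mm, two walls 70 mm high at y = +-53 mm. Origin at the centre of its underside. At the start the roller shares its x and y axes and the roller's origin is 14 mm above the worktop.
- pad: Blue arched sleeve board, 340 mm long (x), 110 mm wide (y). Origin on the top surface at the crown, 220 mm above the worktop at the start. The top is an arc of radius 750 mm, convex upward: at distance x from the middle it lies x*x/1.5 m lower; flat across y. Red end (last 40 mm) at -x. Always level, moves only up and down with the column; moving mass about 2.6 kg (+-0.65 hidden).
- pad_start (a point): Point on the pad's surface 120 mm from the crown towards the red end: where the pass starts. The axle may come down within 30 mm of it along the board; bring the force into its band here, before rolling on (the band counts from 85 mm before the crown). Axes as pad.
- pad_end (a point): Point on the pad's surface 130 mm from the crown towards the far end: where the pass ends (the pass counts as complete once the axle is 110 mm or more past the crown). Axes as pad.
- column (a joint): How far the lift has sunk (m): 0 at the top stop (start), 0.12 at the bottom stop; keep under 0.11. Up-force on the roller = lift + 1200 N s/m * sinking speed (spring rate only 2 N/m); lift is nominally 6.9 N but hidden, 0.5 to 13.3 N. So standing still gives under 14 N, 16 N makes it sink on and on at 2 to 13 mm/s, and unloaded it rises by itself at 0.5 to 11 mm/s. 8 s at 16 N is safe.
- detergent: White detergent bottle, 76 mm across, 210 mm high, standing beyond the board. Origin at the centre of its underside. Leave alone.
- mug: White mug, 80 mm across, 90 mm high. Origin at the centre of its underside. Leave alone.
- peg_tray: Blue peg tray, 120 x 160 x 50 mm. Origin at the centre of its underside. Leave alone.
Things that resemble listed ones, but are neither listed nor needed, are in the scene too. Leave any yellow look-alike of the roller alone. Leave any pink look-alike of the stand alone.

How it is judged:
By the outcome, as a careful person would: the job done as asked, in the order asked, and still so for the second after the job is handed in, while the arm keeps its last pose, push and grip.
It also fails if it takes over 69 s, if anything falls off the work surface, if the arm or the gripper's body presses on something with over 40 N, if the wrist force passes 120 N, or if a joint passes its speed limit or range.

ROBOT

A 7-joint arm with a two-finger parallel gripper is mounted at the origin on the work surface. World frame = base frame: x ahead of the robot, y to its left, z up, the work surface at z = 0. Lengths are in m, angles in rad, forces in N, time in s.
With the tool pointing down it reaches from about 0.4 to 0.85 m from the base axis. Payload 10.4 kg.
Tool frame: the origin (TCP) lies at the very end of the fingers, on their centre line; the grasp point (between the pads) lies 19 mm behind it; z points along the fingers, y is the line along which they close (so a half turn about z gives the same grasp; the last joint's range is limited). The gripper opens to 87 mm and grips with 3 to 60 N. Pads are 19 mm wide; open, the fingers measure 117 mm over their backs; the gripper's body (75 mm by 190 mm) begins 51 mm behind the grasp point.
Start: joints at [1.264, 0.332, -0.065, 1.46, 0.022, 1.35, -0.088], TCP at [0.175, -0.6, 0.223] pointing down, gripper open.
Joint ranges: [-2.6, 2.6], [-0.5, 2.12], [-1.47, 1.34], [0.16, 2.42], [-1.27, 4.41], [0.06, 2.06], [-2.6, 2.6]. Speed limits (rad/s): [2.22, 2.22, 2.79, 2.79, 3.14, 3.14, 3.14].

INTERFACE

Orientations are given as a unit quaternion [x, y, z, w].
In Python, from bench import * gives the robot as it stands.
- The arm moves only by the tool carry_out, never from a script. Its argument "deltas" is a list of rows, each an object with "hand": the finger opening in mm, from 0 to 87; "dp": the shift along the tool's x, y, z each as a share of 250 mm, from -1 to 1, a list of three; "spin": the turn about the tool's z as a share of pi rad, from -1 to 1. In form: [{"hand": hand, "dp": [dx, dy, dz], "spin": spin}, ...]. A call has 1 to 20 rows; each row is the pose to reach, as a shift and turn from the pose commanded when the call began, along the tool's axes at that moment, turning the shorter way round; what a row does not reach only later rows make up. A row lasts 1/10 s, in which the tool goes at most 50 mm and 8.59 degrees, less where a joint would pass 70% of its speed; a pose out of reach is approached as far as the arm can. A call with a number of a shift or a turn outside -1 to 1 is refused whole. A call with a gripper value outside its range is refused whole. The fingers move at their own pace and stop on an object; "force" is the grip in N (left out, the last holds). Time passes only in rows, so rows that repeat a pose let the fingers close. It gives the time, the measured TCP pose, the force, the opening and the grip force at its end, in the units of the state.
- read_state(): the state, without advancing time (a new reading comes with each control period).
- camera(name): name is "scene" or "top" or "wrist"; returns the picture (420x560x3 uint8, red, green, blue); there is no depth.
- get_calibration(name): a dict with "fx", "fy", "cx", "cy" (pixels), "R" (3x3) and "t" (3): a world point X has camera coordinates R X + t; the wrist camera has in their place "mount" (4x4, takes a point from camera to tool coordinates, whose origin is the TCP and whose axes are the flange's). Camera axes: x right, y down, z forward; pixel columns grow to the right and rows downward; lengths in m; the calibration is good to about 2 mm. A picture is of the moment at which its call begins: read the wrist's pose just before it. get_calibration takes no time and is no camera call.
- close_job(): hands the job in; it is judged then, once.
The state is a dict: "time": time; "joint_positions": joint angles; "joint_vel": joint speeds; "joint_torque": joint torques, N m; "ee_pos": TCP position; "eef_rot": TCP orientation; "ft_force": force on the tool from outside, world axes, zero at the start; "torque": the same for the moment, N m; "width": finger opening in m; "grip_force": force on a finger pad.
Only numpy, scipy, OpenCV 4.12 (cv2) and the standard library are available. Lean on these libraries where they do the work, as an engineer would, in place of code of your own. Each camera call takes 0.05 s, during which the arm holds its last target. There are 200 camera calls.

## Working session

There is one attempt and no reset: what is moved stays moved. The work goes in short steps, Python scripts to look and compute and a tool call to move; the robot and the scene stay as the last step left them, time stands still between calls to the robot, and variables do not carry over. Pictures are saved under pics/ and viewed, at most 10 in all, crops included, and the job is handed in when it is done.

Besides the shell and the picture viewer there is one more tool, called after "Request:" as a command line: name --argument value ..., lists and objects as JSON in quotes. carry_out: Moves the arm, as the interface text tells. Its arguments: {"type":"object","properties":{"deltas":{"type":"array","items":{"type":"object","properties":{"hand":{"type":"number"},"dp":{"type":"array","items":{"type":"number","minimum":-1,"maximum":1}},"spin":{"type":"number","minimum":-1,"maximum":1}}}},"force":{"type":"number"}},"required":["deltas"]}

```bash
mkdir -p pics
python3 - <<'E'
from bench import *
import cv2,json
s=read_state();print({k:(v if not hasattr(v,'tolist') else v.tolist()) for k,v in s.items()})
for n in("scene","top"):
    cv2.imwrite(f"pics/{n}0.png",camera(n)[:,:,::-1])
for n in("scene","top","wrist"): print(n,get_calibration(n))
E
```

```text
{'time': 0.0, 'joint_positions': [1.2643813272258835, 0.33288833675721846, -0.06466819605905189, 1.4609273819297213, 0.021588190284910262, 1.349865776892532, -0.08853034367840838], 'joint_vel': [-0.001910831985538945, 0.0008375000142938884, 0.001576512907695586, 0.0003481985793069325, -1.3657343668603458e-05, -0.0011999812074642788, 5.890725315906911e-05], 'joint_torque': [0.000269269048658316, -62.32513189315796, 0.02465794386807829, -38.9898955821991, -0.06138270255178213, 0.039707974065095186, 0.0001904341934277909], 'ee_pos': [0.17488988763667876, -0.5996463227458028, 0.2217502119404758], 'eef_rot': [0.9899507677760576, 0.14141071916347153, -0.00012887593956116517, -0.0006850374121722833], 'ft_force': [0.5948557954769453, 0.6377865571803569, 0.5096853599088912], 'torque': [0.010570041396748482, 0.024790731229765647, -0.017348328665947044], 'grip_force': 0.0, 'width': 0.08693828555655192}
scene {'fx': 433.43091686200324, 'fy': 433.43091686200324, 'cx': 282.9198342398545, 'cy': 214.6158518522007, 'R': array([[-0.69133932,  0.72251677, -0.00441067],
       [ 0.40285316,  0.38038766,
[... 185 characters left out ...]
13104955974, 'cy': 214.30584715385544, 'R': array([[-0.02611699, -0.99964874,  0.00450607],
       [-0.99891722,  0.02592375, -0.03863098],
       [ 0.03850059, -0.00551012, -0.99924339]]), 't': array([0.03328634, 0.56083247, 1.18089185])}
wrist {'fx': 299.79780834450725, 'fy': 299.79780834450725, 'cx': 276.56808988021794, 'cy': 203.5326974669436, 'mount': array([[ 5.30058311e-05, -9.52497597e-01, -3.04546096e-01,
         8.37517277e-02],
       [ 9.99999931e-01,  1.62169720e-04, -3.33152985e-04,
        -6.55733523e-04],
       [ 3.66715572e-04, -3.04546057e-01,  9.52497540e-01,
        -1.61595246e-01],
       [ 0.00000000e+00,  0.00000000e+00,  0.00000000e+00,
         1.00000000e+00]])}
```

View pics/scene0.png

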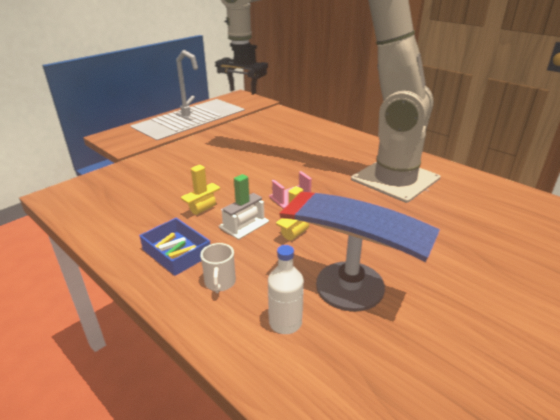

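View pics/top0.png

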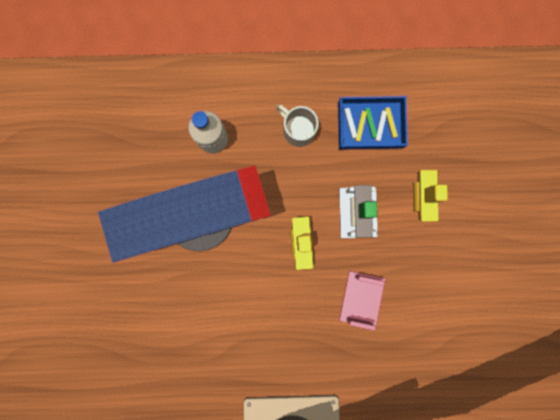

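The scene shows the green-handled roller in its white stand: scene (242,190), top (370,210). It could be confused with the yellow rollers at top (303,243) and (430,195). The pink stand at top (362,300) is the stand look-alike. The pad's red end is at top (254,193) and its far end at (108,235).

```bash
cat > h.py <<'E'
from bench import *
import cv2,numpy as np
from scipy.spatial.transform import Rotation as Ro
def ray(n,uv):
    c=get_calibration(n);R,t=c["R"],c["t"]
    d=R.T@np.array([(uv[0]-c["cx"])/c["fx"],(uv[1]-c["cy"])/c["fy"],1]);return -R.T@t,d
def onz(n,uv,z):
    o,d=ray(n,uv);return o+d*(z-o[2])/d[2]
def tri(a,b):
    (o,d),(p,e)=ray(*a),ray(*b);s=np.linalg.lstsq(np.c_[d,-e],p-o,rcond=None)[0]
    x,y=o+d*s[0],p+e*s[1];return (x+y)/2,np.linalg.norm(x-y)
def blob(m):
    cs=cv2.findContours(m.astype(np.uint8),cv2.RETR_EXTERNAL,cv2.CHAIN_APPROX_NONE)[0]
    return sorted(cs,key=cv2.contourArea)[::-1]
def hsv(im): return cv2.cvtColor(im,cv2.COLOR_RGB2HSV).astype(int).transpose(2,0,1)
E
python3 - <<'E'
from h import *
T=cv2.imread("pics/top0.png")[:,:,::-1].copy();S=cv2.imread("pics/scene0.png")[:,:,::-1].copy()
h,s,v=hsv(T)
def show(n,m,zs,img):
    for c in blob(m)[:2]:
        r=cv2.minAreaRect(c);print(n,cv2.contourArea(c),np.round(r[0],1),np.round(r[1],1),round(r[2],1))
        for z in zs: print('  z',z,[np.round(onz(img,p,z)[:2],3).tolist() for p in cv2.boxPoints(r)], 'c',np.round(onz(img,r[0],z),3))
roi=np.zeros_like(h,bool);roi[180:245,335:385]=1
show('green',(h>45)&(h<80)&(s>120)&roi,[.165],'top')
show('grey',roi&(s<50)&(v>80)&(v<165),[.08],'top')
show('white',roi&(s<60),[.07],'top')
show('red',((h<4)|(h>175))&(s>180)&(v<215)&(np.indices(h.shape)[0]>150),[.205],'top')
reg=np.zeros_like(h,bool);reg[160:270,90:280]=1
show('blue',(h>100)&(h<130)&(s>80)&reg,[.2],'top')
show('pad',reg&(((h>100)&(h<130)&(s>80))|(((h<4)|(h>175))&(s>200))),[.2],'top')
h,s,v=hsv(S);show('greenS',(h>45)&(h<80)&(s>120)&(np.indices(h.shape)[1]>225),[.165],'scene')
A=cv2.resize(T[160:280,85:285],None,fx=3.4,fy=3.4);B=cv2.resize(T[170:250,330:390],None,fx=5,fy=5)
C=cv2.resize(S[165:245,205:325],None,fx=3,fy=3)
cv=np.zeros((600,800,3),np.uint8)
B=cv2.resize(T[170:250,330:390],(240,320));E2=cv2.resize(S[165:245,205:325],(480,320));F=cv2.resize(T[160:270,85:285],(480,264))
cv[:320,:240]=B;cv[:320,250:730]=E2;cv[330:594,:480]=F
cv2.imwrite("pics/crop.png",cv[:,:,::-1])
E
```

```text
green 217.0 [368.  209.5] [15. 16.] 90.0
  z 0.165 [[0.578, -0.156], [0.577, -0.191], [0.544, -0.19], [0.545, -0.155]] c [ 0.561 -0.173  0.165]
grey 594.0 [360.5 211.3] [51.4 25.1] 84.3
  z 0.08 [[0.619, -0.138], [0.623, -0.197], [0.503, -0.205], [0.499, -0.147]] c [ 0.561 -0.172  0.08 ]
grey 5.5 [349.  233.5] [3. 2.] 90.0
  z 0.08 [[0.514, -0.141], [0.513, -0.146], [0.506, -0.145], [0.507, -0.141]] c [ 0.51  -0.143  0.08 ]
white 1496.5 [358.  211.7] [51.6 37.2] 88.2
  z 0.07 [[0.621, -0.124], [0.622, -0.211], [0.5, -0.211], [0.5, -0.124]] c [ 0.56  -0.168  0.07 ]
red 883.5 [253.5 192.5] [52.  18.4] 73.3
  z 0.205 [[0.648, 0.103], [0.658, 0.066], [0.554, 0.038], [0.544, 0.075]] c [0.601 0.07  0.205]
blue 7208.5 [174. 216.] [ 52.6 142.9] 73.5
  z 0.2 [[0.571, 0.394], [0.648, 0.108], [0.542, 0.079], [0.465, 0.364]] c [0.556 0.237 0.2  ]
pad 7208.5 [174. 216.] [ 52.6 142.9] 73.5
  z 0.2 [[0.571, 0.394], [0.648, 0.108], [0.542, 0.079], [0.465, 0.364]] c [0.556 0.237 0.2  ]
pad 791.5 [253.7 192.4] [51.6 17.5] 72.9
  z 0.2 [[0.648, 0.102], [0.658, 0.067], [0.554, 0.038], [0.545, 0.073]] c [0.601 0.07  0.2  ]
greenS 1.0 [240. 177.] [1.4 1.4] 45.0
  z 0.165 [[0.566, -0.181], [0.56, -0.183], [0.562, -0.177], [0.568, -0.174]] c [ 0.564 -0.179  0.165]
greenS 0.0 [237. 178.] [0. 0.] 0.0
  z 0.165 [[0.574, -0.18], [0.574, -0.18], [0.574, -0.18], [0.574, -0.18]] c [ 0.574 -0.18   0.165]
```

View pics/crop.png

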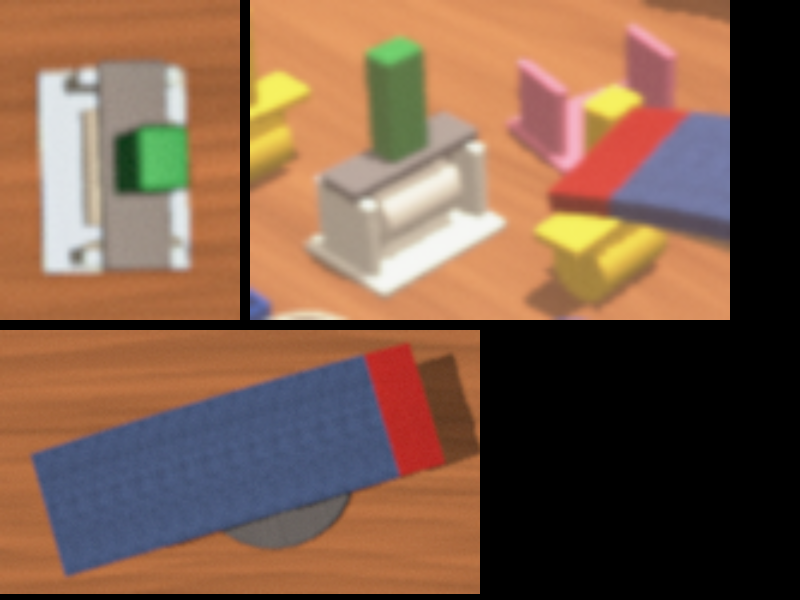

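The close crop confirms the choice: green handle and grey crossbar, hanging in the white stand. The other candidates are all yellow or pink.

```bash
cat >> h.py <<'E'
def to_tool(tx,ty,tz,s):
    R=Ro.from_quat(s["eef_rot"]);return R.inv().apply(np.array([tx,ty,tz])-s["ee_pos"])/.25
E
python3 - <<'E'
from h import *
print('bar',onz('top',(363.3,211.5),.08),'handle',onz('top',(370.8,209.5),.165),'tri',tri(('top',(370.8,209.5)),('scene',(241.3,177.5))))
f=np.array([onz('top',p,.2007)[:2] for p in [(98.9,211.3),(112.6,261.3)]]);print('pad far',f)
a=np.mean([[.571,.394],[.465,.364]],0);b=np.mean([[.658,.067],[.554,.038]],0);print('crown',(a+b)/2,np.degrees(np.arctan2(*(a-b)[::-1])),np.linalg.norm(a-b))
for uv in [(434,235),(426,251),(283,213),(306,194)]:print('scene corner',uv,onz('scene',uv,.2007))
print(to_tool(.561,-.172,.26,read_state()))
E
```

```text
bar [ 0.56026096 -0.17809775  0.08      ] handle [ 0.56076412 -0.17896936  0.165     ] tri (array([ 0.56036811, -0.17904927,  0.16174233]), np.float64(0.0015333130427077994))
pad far [[0.57007829 0.39173229]
 [0.46606606 0.36473387]]
crown [0.562   0.21575] 105.08422011393297 0.3381512235672082
scene corner (434, 235) [0.49306501 0.36820298 0.2007    ]
scene corner (426, 251) [0.5548091  0.38280987 0.2007    ]
scene corner (283, 213) [0.65318936 0.07410617 0.2007    ]
scene corner (306, 194) [0.55249846 0.05651208 0.2007    ]
[ 1.9616624  -1.20997722 -0.15126723]
```

Request:
carry_out --deltas '[{"hand": 87,"dp": [0.1,-0.06,-0.02],"spin": 0},{"hand": 87,"dp": [0.976,-0.593,-0.15],"spin": 0},{"hand": 87,"dp": [0.976,-0.593,-0.15],"spin": 0},{"hand": 87,"dp": [0.976,-0.593,-0.15],"spin": 0},{"hand": 87,"dp": [0.976,-0.593,-0.15],"spin": 0},{"hand": 87,"dp": [0.976,-0.593,-0.15],"spin": 0},{"hand": 87,"dp": [0.976,-0.593,-0.15],"spin": 0},{"hand": 87,"dp": [0.976,-0.593,-0.15],"spin": 0}]'

```text
time: 0.9
ee_pos: [0.3691, -0.3879, 0.2602]
eef_rot: [0.99, 0.143, 0.0, 0.0]
ft_force: [0.2, -0.7, 0.6]
width: 0.0869
grip_force: 0.0
```

Request:
carry_out --deltas '[{"hand": 87,"dp": [0.976,-0.593,0],"spin": 0.0903},{"hand": 87,"dp": [0.976,-0.593,0],"spin": 0.0903},{"hand": 87,"dp": [0.976,-0.593,0],"spin": 0.0903},{"hand": 87,"dp": [0.976,-0.593,0],"spin": 0.0903},{"hand": 87,"dp": [0.976,-0.593,0],"spin": 0.0903},{"hand": 87,"dp": [0.976,-0.593,0],"spin": 0.0903},{"hand": 87,"dp": [0.976,-0.593,0],"spin": 0.0903},{"hand": 87,"dp": [0.976,-0.593,0],"spin": 0.0903},{"hand": 87,"dp": [0.976,-0.593,0],"spin": 0.0903}]'

```text
time: 1.8
ee_pos: [0.5594, -0.1815, 0.2595]
eef_rot: [1.0, -0.002, -0.001, 0.0]
ft_force: [-0.9, 0.8, -0.9]
width: 0.087
grip_force: 0.0
```

Run:
```python
from h import *
s=read_state();im=camera('wrist');cv2.imwrite('pics/w1.png',im[:,:,::-1])
print(s['time'],s['ee_pos'],s['eef_rot'],s['ft_force'])
h,sa,v=hsv(im);c=blob((h>45)&(h<80)&(sa>120))[0];r=cv2.minAreaRect(c);print(r)
cal=get_calibration('wrist');M=cal['mount'];R=Ro.from_quat(s['eef_rot']).as_matrix()
def w(uv,z):
    d=R@M[:3,:3]@np.array([(uv[0]-cal['cx'])/cal['fx'],(uv[1]-cal['cy'])/cal['fy'],1]);o=R@M[:3,3]+s['ee_pos'];return o+d*(z-o[2])/d[2]
for p in cv2.boxPoints(r):print(p,w(p,.165))
print('to tool',to_tool(.5605,-.1785,.11,s))
```

```text
1.8 [ 0.55942515 -0.18147639  0.25950019] [ 9.99998296e-01 -1.68813285e-03 -6.14899134e-04  4.25452756e-04] [-0.87338305  0.81530926 -0.92488828]
((274.5, 208.0), (20.0, 27.0), 90.0)
[261. 198.] [ 0.56621535 -0.16711971  0.165     ]
[288. 198.] [ 0.56613138 -0.19119165  0.165     ]
[288. 218.] [ 0.54710688 -0.19135029  0.165     ]
[261. 218.] [ 0.54719369 -0.16675443  0.165     ]
to tool [ 0.00499372 -0.01243007  0.59798468]
```

View pics/w1.png

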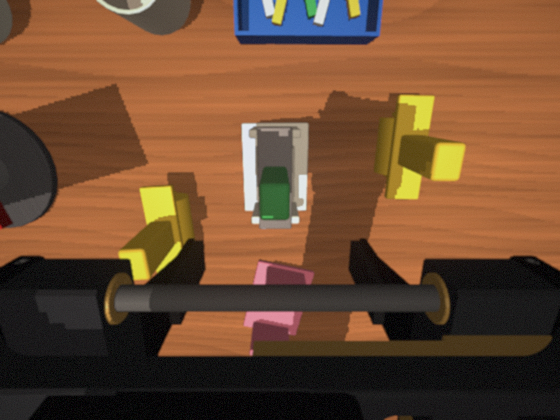

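The wrist view shows the green handle at about (275,195), centred between the fingers (shafts at about 190 and 365), with the stand square to the gripper. I'll descend and grasp it.

Request:
carry_out --deltas '[{"hand": 87,"dp": [0.005,-0.012,0.1],"spin": -0.001},{"hand": 87,"dp": [0.005,-0.012,0.2],"spin": -0.001},{"hand": 87,"dp": [0.005,-0.012,0.3],"spin": -0.001},{"hand": 87,"dp": [0.005,-0.012,0.4],"spin": -0.001},{"hand": 87,"dp": [0.005,-0.012,0.48],"spin": -0.001},{"hand": 87,"dp": [0.005,-0.012,0.54],"spin": -0.001},{"hand": 87,"dp": [0.005,-0.012,0.58],"spin": -0.001},{"hand": 87,"dp": [0.005,-0.012,0.598],"spin": -0.001},{"hand": 87,"dp": [0.005,-0.012,0.598],"spin": -0.001},{"hand": 87,"dp": [0.005,-0.012,0.598],"spin": -0.001}]'

```text
time: 2.85
ee_pos: [0.5622, -0.1759, 0.1114]
eef_rot: [1.0, 0.002, 0.001, 0.0]
ft_force: [0.1, 0.6, 0.0]
width: 0.0868
grip_force: 0.0
```

Request:
carry_out --deltas '[{"hand": 40,"dp": [0,0,0],"spin": 0},{"hand": 40,"dp": [0,0,0],"spin": 0},{"hand": 30,"dp": [0,0,0],"spin": 0},{"hand": 20,"dp": [0,0,0],"spin": 0},{"hand": 10,"dp": [0,0,0],"spin": 0},{"hand": 10,"dp": [0,0,0],"spin": 0},{"hand": 10,"dp": [0,0,0],"spin": 0},{"hand": 10,"dp": [0,0,0],"spin": 0},{"hand": 10,"dp": [0,0,0],"spin": 0},{"hand": 10,"dp": [0,0,0],"spin": 0}]' --force 50

```text
time: 3.85
ee_pos: [0.5618, -0.1762, 0.1107]
eef_rot: [1.0, 0.001, 0.0, 0.0]
ft_force: [-0.4, -2.9, 1.1]
width: 0.0276
grip_force: 50.0
```

Request:
carry_out --deltas '[{"hand": 10,"dp": [0,0,-0.04],"spin": 0},{"hand": 10,"dp": [0,0,-0.1],"spin": 0},{"hand": 10,"dp": [0,0,-0.2],"spin": 0},{"hand": 10,"dp": [0,0,-0.32],"spin": 0},{"hand": 10,"dp": [0,0,-0.46],"spin": 0},{"hand": 10,"dp": [0,0,-0.6],"spin": 0},{"hand": 10,"dp": [0,0,-0.74],"spin": 0},{"hand": 10,"dp": [0,0,-0.86],"spin": 0},{"hand": 10,"dp": [0,0,-0.94],"spin": 0},{"hand": 10,"dp": [0,0,-0.98],"spin": 0},{"hand": 10,"dp": [0,0,-1],"spin": 0},{"hand": 10,"dp": [0,0,-1],"spin": 0},{"hand": 10,"dp": [0,0,-1],"spin": 0},{"hand": 10,"dp": [0,0,-1],"spin": 0}]'

```text
time: 5.25
ee_pos: [0.5614, -0.1757, 0.3594]
eef_rot: [1.0, 0.002, -0.001, -0.0]
ft_force: [0.1, 0.2, -2.9]
width: 0.0277
grip_force: 50.0
```

Run:
```python
from h import *
F=[];P=[]
for i in range(6):
    im=camera('scene');s=read_state();F.append(s['ft_force']);P.append(s['ee_pos'])
F=np.array(F);print(s['time'],F.mean(0),F.std(0),np.mean(P,0),np.std(P,0),s['eef_rot'],s['width'],s['torque'])
cv2.imwrite('pics/s2.png',im[:,:,::-1])
u=np.radians(105.1);d=np.array([np.cos(u),np.sin(u)])
for x in(-.13,.13):print(x,np.array([.562,.2158])+x*d)
print('tool',to_tool(*(np.array([.562,.2158])-.13*d),.335,s))
```

```text
5.55 [ 0.21736734 -0.19323762 -2.39433471] [0.54093492 0.54711961 0.70452232] [ 0.56157767 -0.17570625  0.36004134] [8.23891234e-05 1.74785007e-05 2.78446838e-04] [ 9.99998617e-01  1.65919951e-03 -1.10760800e-04  3.57325521e-06] 0.02805316213761834 [ 0.01728733 -0.00154081  0.05870186]
-0.13 [0.59586559 0.09028856]
0.13 [0.52813441 0.34131144]
tool [ 0.14030704 -1.06349495  0.10147845]
```

View pics/s2.png

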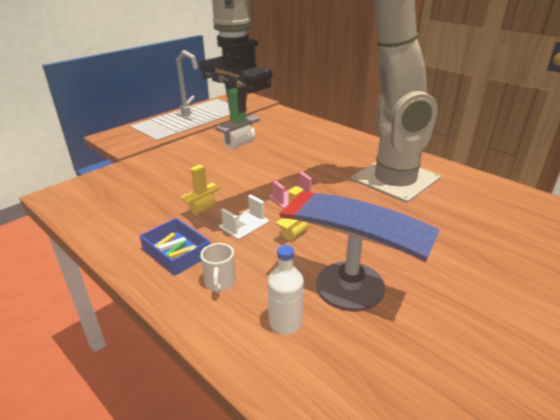

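The stand is empty and the roller hangs upright in the gripper. The force reads -2.4 N, which matches its weight. Next I'll move over the start of the pass.

Request:
carry_out --deltas '[{"hand": 10,"dp": [0.01,-0.08,0],"spin": 0},{"hand": 10,"dp": [0.03,-0.22,0],"spin": 0},{"hand": 10,"dp": [0.05,-0.4,0],"spin": 0},{"hand": 10,"dp": [0.07,-0.58,0],"spin": -0.02},{"hand": 10,"dp": [0.09,-0.74,0],"spin": -0.04},{"hand": 10,"dp": [0.11,-0.86,0],"spin": -0.06},{"hand": 10,"dp": [0.13,-0.95,0],"spin": -0.075},{"hand": 10,"dp": [0.14,-1.0,0],"spin": -0.083},{"hand": 10,"dp": [0.14,-1.0,0.03],"spin": -0.083},{"hand": 10,"dp": [0.14,-1.0,0.06],"spin": -0.083},{"hand": 10,"dp": [0.14,-1.0,0.1],"spin": -0.083},{"hand": 10,"dp": [0.14,-1.0,0.1],"spin": -0.083}]'

```text
time: 6.75
ee_pos: [0.5954, 0.0725, 0.3335]
eef_rot: [0.991, 0.13, -0.001, 0.0]
ft_force: [-0.8, 0.3, -2.5]
width: 0.0276
grip_force: 50.0
```

Run:
```python
from h import *
cv2.imwrite('pics/t3.png',camera('top')[:,:,::-1]);im=camera('scene')
s=read_state();print(s['time'],s['ee_pos'],s['eef_rot'],s['ft_force'])
u=np.radians(105.1);d=np.array([np.cos(u),np.sin(u)]);n=np.array([d[1],-d[0]]);e=np.array(s['ee_pos'][:2])-[.562,.2158];print('pad xy',e@d,e@n,'yaw',Ro.from_quat(s['eef_rot']).as_matrix()[:2,0])
S=im[150:290,250:470];S=cv2.resize(S,(770,490));cv2.imwrite('pics/s3.png',S[:,:,::-1])
```

```text
6.85 [0.59579526 0.07329818 0.33525325] [ 9.91412204e-01  1.30773473e-01 -2.95069998e-04  2.30813947e-04] [ 0.16716077  0.22493235 -2.08188299]
pad xy -0.14638542546098723 -0.004493969040427996 yaw [0.96579642 0.2593007 ]
```

View pics/s3.png

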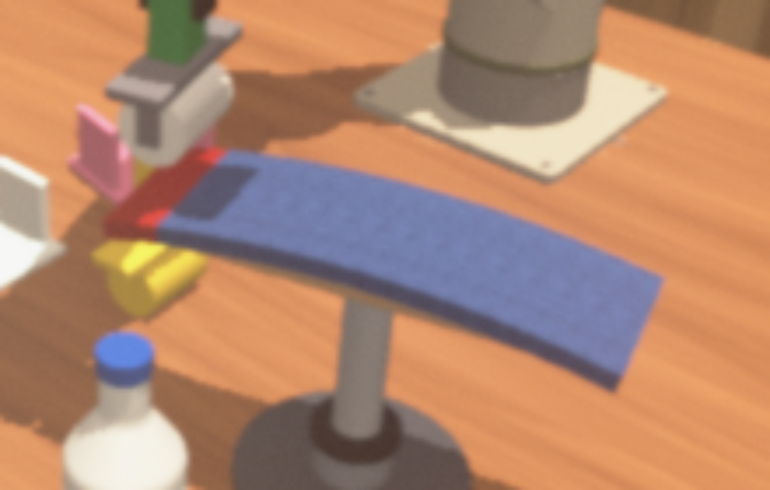

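View pics/t3.png

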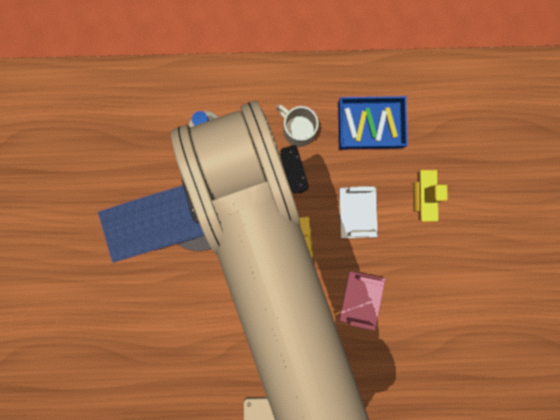

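The roller hangs over the red end, square across the board: its shadow at crop (215,190) is parallel to the red edge. The commanded pose is 146 mm before the crown, so I'll shift it forward about 18 mm and come down close.

Request:
carry_out --deltas '[{"hand": 10,"dp": [0.006,-0.02,0.01],"spin": 0},{"hand": 10,"dp": [0.012,-0.05,0.03],"spin": 0},{"hand": 10,"dp": [0.018,-0.073,0.05],"spin": 0},{"hand": 10,"dp": [0.018,-0.073,0.07],"spin": 0},{"hand": 10,"dp": [0.018,-0.073,0.085],"spin": 0},{"hand": 10,"dp": [0.018,-0.073,0.095],"spin": 0},{"hand": 10,"dp": [0.018,-0.073,0.095],"spin": 0},{"hand": 10,"dp": [0.018,-0.073,0.095],"spin": 0}]'

```text
time: 7.65
ee_pos: [0.5956, 0.0929, 0.3119]
eef_rot: [0.991, 0.131, 0.0, 0.0]
ft_force: [-0.4, 0.2, -2.4]
width: 0.0276
grip_force: 50.0
```

```bash
cat >> h.py <<'E'
u=np.radians(105.1);D=np.array([np.cos(u),np.sin(u)]);N=np.array([D[1],-D[0]]);C=np.array([.562,.2158])
def stat(k=6):
    a=[]
    for i in range(k):
        camera('scene');s=read_state();a.append([s['time'],*s['ee_pos'],*s['ft_force']])
    a=np.array(a);e=a[:,1:3]-C;F=a[:,4:]
    x=e@D;z=a[:,3];surf=.775*np.sqrt(1-(x/.775)**2)-.775+.22+.0967
    print('t %.2f'%a[-1,0],'padx %.4f'%x.mean(),'lat %.4f'%(e@N).mean(),'z first/last',np.round(z[[0,-1]],5),'sink',np.round((surf-z)[[0,-1]],5),'Fz+w %.2f'%(F[:,2].mean()+2.35),'Fx %.2f'%(F[:,:2]@D).mean())
    return s
E
python3 - <<'E'
from h import *
s=stat(4);print(s['eef_rot'])
E
```

```text
t 7.85 padx -0.1272 lat 0.0005 z first/last [0.31201 0.31201] sink [-0.00585 -0.00581] Fz+w 0.10 Fx -0.15
[9.91307064e-01 1.31568517e-01 1.71232248e-04 3.94077674e-05]
```

Request:
carry_out --deltas '[{"hand": 10,"dp": [0,0,0.0016],"spin": 0},{"hand": 10,"dp": [0,0,0.0032],"spin": 0},{"hand": 10,"dp": [0,0,0.0048],"spin": 0},{"hand": 10,"dp": [0,0,0.0064],"spin": 0},{"hand": 10,"dp": [0,0,0.008],"spin": 0},{"hand": 10,"dp": [0,0,0.0096],"spin": 0},{"hand": 10,"dp": [0,0,0.011],"spin": 0},{"hand": 10,"dp": [0,0,0.0124],"spin": 0},{"hand": 10,"dp": [0,0,0.0138],"spin": 0},{"hand": 10,"dp": [0,0,0.015],"spin": 0},{"hand": 10,"dp": [0,0,0.0162],"spin": 0},{"hand": 10,"dp": [0,0,0.0174],"spin": 0},{"hand": 10,"dp": [0,0,0.0186],"spin": 0},{"hand": 10,"dp": [0,0,0.0198],"spin": 0}]'

```text
time: 9.25
ee_pos: [0.5955, 0.0932, 0.3068]
eef_rot: [0.991, 0.132, 0.0, 0.0]
ft_force: [0.0, 0.6, -2.4]
width: 0.0275
grip_force: 50.0
```

```bash
python3 -c "
from h import *
stat(4)"
```

```text
t 9.45 padx -0.1271 lat 0.0004 z first/last [0.30677 0.30684] sink [-0.00056 -0.00063] Fz+w 0.35 Fx -0.02
```

Request:
carry_out --deltas '[{"hand": 10,"dp": [0,0,0.0012],"spin": 0},{"hand": 10,"dp": [0,0,0.0024],"spin": 0},{"hand": 10,"dp": [0,0,0.0036],"spin": 0},{"hand": 10,"dp": [0,0,0.0048],"spin": 0},{"hand": 10,"dp": [0,0,0.006],"spin": 0},{"hand": 10,"dp": [0,0,0.0072],"spin": 0},{"hand": 10,"dp": [0,0,0.0084],"spin": 0},{"hand": 10,"dp": [0,0,0.0096],"spin": 0}]'

```text
time: 10.25
ee_pos: [0.5956, 0.093, 0.3052]
eef_rot: [0.991, 0.131, 0.0, 0.0]
ft_force: [-3.0, -1.2, 6.3]
width: 0.0279
grip_force: 50.0
```

```bash
python3 -c "
from h import *
stat(4)"
```

```text
t 10.45 padx -0.1273 lat 0.0005 z first/last [0.30509 0.30482] sink [0.00108 0.00136] Fz+w 6.98 Fx -1.22
```

Request:
carry_out --deltas '[{"hand": 10,"dp": [0,0,0.0012],"spin": 0},{"hand": 10,"dp": [0,0,0.0024],"spin": 0},{"hand": 10,"dp": [0,0,0.0036],"spin": 0},{"hand": 10,"dp": [0,0,0.0048],"spin": 0},{"hand": 10,"dp": [0,0,0.006],"spin": 0},{"hand": 10,"dp": [0,0,0.006],"spin": 0},{"hand": 10,"dp": [0,0,0.006],"spin": 0},{"hand": 10,"dp": [0,0,0.006],"spin": 0},{"hand": 10,"dp": [0,0,0.006],"spin": 0}]'

```text
time: 11.35
ee_pos: [0.5955, 0.0932, 0.3029]
eef_rot: [0.991, 0.132, 0.0, 0.0]
ft_force: [-1.0, -1.1, 3.6]
width: 0.0279
grip_force: 50.0
```

```bash
python3 -c "
from h import *
stat(8);stat(8)"
```

```text
t 11.75 padx -0.1271 lat 0.0004 z first/last [0.30285 0.30282] sink [0.00336 0.00339] Fz+w 4.64 Fx -0.84
t 12.15 padx -0.1271 lat 0.0004 z first/last [0.30285 0.30293] sink [0.00337 0.00328] Fz+w 4.25 Fx -0.91
```

The static lift is about 4.3 N. A force of 16 N therefore needs (16 - 4.3)/1200 ≈ 9.7 mm/s of sinking, which is 0.0039 per row. I'll bring the force into its band here first.

Request:
carry_out --deltas '[{"hand": 10,"dp": [0,0,0.0012],"spin": 0},{"hand": 10,"dp": [0,0,0.004],"spin": 0},{"hand": 10,"dp": [0,0,0.0079],"spin": 0},{"hand": 10,"dp": [0,0,0.0118],"spin": 0},{"hand": 10,"dp": [0,0,0.0157],"spin": 0}]'

```text
time: 12.65
ee_pos: [0.5957, 0.0928, 0.3004]
eef_rot: [0.991, 0.131, 0.001, 0.0]
ft_force: [-3.0, -2.8, 11.8]
width: 0.0279
grip_force: 50.0
```

Request:
carry_out --deltas '[{"hand": 10,"dp": [0,0,0.0039],"spin": 0},{"hand": 10,"dp": [0,0,0.0078],"spin": 0},{"hand": 10,"dp": [0,0,0.0117],"spin": 0}]'

```text
time: 12.95
ee_pos: [0.5957, 0.0927, 0.2978]
eef_rot: [0.991, 0.131, 0.001, 0.001]
ft_force: [-3.6, -3.8, 13.0]
width: 0.028
grip_force: 50.0
```

Request:
carry_out --deltas '[{"hand": 10,"dp": [0,0,0.0039],"spin": 0},{"hand": 10,"dp": [0,0,0.0078],"spin": 0}]'

```text
time: 13.15
ee_pos: [0.5957, 0.0926, 0.2959]
eef_rot: [0.991, 0.131, 0.001, 0.001]
ft_force: [-4.1, -3.1, 12.5]
width: 0.0278
grip_force: 50.0
```

Request:
carry_out --deltas '[{"hand": 10,"dp": [0,0,0.0039],"spin": 0},{"hand": 10,"dp": [0,0,0.0078],"spin": 0}]'

```text
time: 13.35
ee_pos: [0.5958, 0.0926, 0.294]
eef_rot: [0.991, 0.131, 0.001, 0.001]
ft_force: [-3.9, -4.4, 14.0]
width: 0.0275
grip_force: 50.0
```

Run:
```python
import numpy as np
rate=9.9e-3;x0=-.1272
t=np.arange(0,7.01,.1);T=.6;v=.04
te=(.129-x0)/v  # ramp up+down lose T/2 each
V=lambda a:np.clip(np.minimum(a/T,(te+T-a)/T),0,1)*v
tt=np.linspace(0,8,8001);X=x0+np.concatenate([[0],np.cumsum(V(tt[:-1])*.001)])
print(te+T)
t=np.arange(0,7.11,.1);x=np.interp(t,tt,X);z=.775*np.sqrt(1-(x/.775)**2)-rate*t
for k in range(0,70,10):
    i=slice(k+1,k+11);print(k,round(x[k],4),*[f"{-(a-x[k])/.25:.4f},{-(b-z[k])/.25:.4f}" for a,b in zip(x[i],z[i])])
```

```text
7.004999999999999
0 -0.1272 -0.0013,0.0037 -0.0053,0.0070 -0.0120,0.0099 -0.0213,0.0124 -0.0333,0.0145 -0.0479,0.0162 -0.0639,0.0178 -0.0799,0.0195 -0.0959,0.0212 -0.1119,0.0231
10 -0.0992 -0.0160,0.0019 -0.0320,0.0040 -0.0480,0.0061 -0.0640,0.0083 -0.0800,0.0105 -0.0960,0.0129 -0.1120,0.0153 -0.1280,0.0179 -0.1440,0.0205 -0.1600,0.0232
20 -0.0592 -0.0160,0.0028 -0.0320,0.0056 -0.0480,0.0086 -0.0640,0.0116 -0.0800,0.0147 -0.0960,0.0179 -0.1120,0.0212 -0.1280,0.0245 -0.1440,0.0280 -0.1600,0.0315
30 -0.0192 -0.0160,0.0036 -0.0320,0.0073 -0.0480,0.0111 -0.0640,0.0149 -0.0800,0.0188 -0.0960,0.0229 -0.1120,0.0270 -0.1280,0.0311 -0.1440,0.0354 -0.1600,0.0398
40 0.0208 -0.0160,0.0044 -0.0320,0.0089 -0.0480,0.0135 -0.0640,0.0182 -0.0800,0.0230 -0.0960,0.0278 -0.1120,0.0328 -0.1280,0.0378 -0.1440,0.0429 -0.1600,0.0480
50 0.0608 -0.0160,0.0053 -0.0320,0.0106 -0.0480,0.0160 -0.0640,0.0215 -0.0800,0.0271 -0.0960,0.0328 -0.1120,0.0386 -0.1280,0.0444 -0.1440,0.0504 -0.1600,0.0564
60 0.1008 -0.0160,0.0061 -0.0320,0.0123 -0.0480,0.0186 -0.0640,0.0249 -0.0788,0.0312 -0.0910,0.0371 -0.1004,0.0426 -0.1072,0.0477 -0.1114,0.0523 -0.1129,0.0565
```

Request:
carry_out --deltas '[{"hand": 10,"dp": [-0.0003,-0.0013,0.0037],"spin": 0},{"hand": 10,"dp": [-0.0006,-0.0053,0.007],"spin": 0},{"hand": 10,"dp": [-0.0009,-0.012,0.0099],"spin": 0},{"hand": 10,"dp": [-0.0012,-0.0213,0.0124],"spin": 0},{"hand": 10,"dp": [-0.0015,-0.0333,0.0145],"spin": 0}]'

```text
time: 13.85
ee_pos: [0.5935, 0.1003, 0.2905]
eef_rot: [0.991, 0.131, 0.001, 0.001]
ft_force: [-2.2, -3.5, 14.8]
width: 0.0279
grip_force: 50.0
```

Request:
carry_out --deltas '[{"hand": 10,"dp": [-0.0003,-0.0146,0.0017],"spin": 0},{"hand": 10,"dp": [-0.0006,-0.0306,0.0033],"spin": 0},{"hand": 10,"dp": [-0.0009,-0.0466,0.005],"spin": 0}]'

```text
time: 14.15
ee_pos: [0.5903, 0.1119, 0.2893]
eef_rot: [0.991, 0.131, 0.001, 0.001]
ft_force: [-2.1, -4.0, 14.3]
width: 0.0274
grip_force: 50.0
```

Request:
carry_out --deltas '[{"hand": 10,"dp": [-0.0003,-0.016,0.0017],"spin": 0},{"hand": 10,"dp": [-0.0006,-0.032,0.0036],"spin": 0}]'

```text
time: 14.35
ee_pos: [0.5882, 0.1197, 0.2885]
eef_rot: [0.991, 0.131, 0.002, 0.0]
ft_force: [-1.4, -2.4, 14.2]
width: 0.0278
grip_force: 50.0
```

Request:
carry_out --deltas '[{"hand": 10,"dp": [-0.0002,-0.016,0.0018],"spin": 0},{"hand": 10,"dp": [-0.0004,-0.032,0.0038],"spin": 0},{"hand": 10,"dp": [-0.0006,-0.048,0.0057],"spin": 0},{"hand": 10,"dp": [-0.0008,-0.064,0.0078],"spin": 0}]'

```text
time: 14.75
ee_pos: [0.5839, 0.1354, 0.2865]
eef_rot: [0.991, 0.131, 0.002, 0.0]
ft_force: [0.0, -2.8, 14.6]
width: 0.0277
grip_force: 50.0
```

Request:
carry_out --deltas '[{"hand": 10,"dp": [0,-0.016,0.0021],"spin": 0},{"hand": 10,"dp": [0,-0.032,0.0044],"spin": 0},{"hand": 10,"dp": [0,-0.048,0.0066],"spin": 0}]'

```text
time: 15.05
ee_pos: [0.5808, 0.147, 0.2849]
eef_rot: [0.991, 0.131, 0.002, 0.0]
ft_force: [-0.3, -2.1, 14.6]
width: 0.0276
grip_force: 50.0
```

Request:
carry_out --deltas '[{"hand": 10,"dp": [0,-0.016,0.0025],"spin": 0},{"hand": 10,"dp": [0,-0.032,0.005],"spin": 0},{"hand": 10,"dp": [0,-0.048,0.0076],"spin": 0}]'

```text
time: 15.35
ee_pos: [0.5776, 0.1588, 0.283]
eef_rot: [0.991, 0.131, 0.002, 0.0]
ft_force: [-1.0, -2.6, 16.4]
width: 0.0278
grip_force: 50.0
```

Request:
carry_out --deltas '[{"hand": 10,"dp": [0,-0.016,0.0023],"spin": 0},{"hand": 10,"dp": [0,-0.032,0.0046],"spin": 0}]'

```text
time: 15.55
ee_pos: [0.5755, 0.1666, 0.2818]
eef_rot: [0.991, 0.131, 0.002, 0.0]
ft_force: [-0.4, -0.5, 13.3]
width: 0.0277
grip_force: 50.0
```

Request:
carry_out --deltas '[{"hand": 10,"dp": [0,-0.016,0.0025],"spin": 0},{"hand": 10,"dp": [0,-0.032,0.005],"spin": 0}]'

```text
time: 15.75
ee_pos: [0.5734, 0.1745, 0.2804]
eef_rot: [0.991, 0.132, 0.002, -0.0]
ft_force: [-0.6, -1.8, 13.4]
width: 0.028
grip_force: 50.0
```

Request:
carry_out --deltas '[{"hand": 10,"dp": [0,-0.016,0.0026],"spin": 0},{"hand": 10,"dp": [0,-0.032,0.0053],"spin": 0}]'

```text
time: 15.95
ee_pos: [0.5713, 0.1822, 0.2791]
eef_rot: [0.991, 0.132, 0.002, -0.0]
ft_force: [-1.2, -1.6, 13.6]
width: 0.0278
grip_force: 50.0
```

Request:
carry_out --deltas '[{"hand": 10,"dp": [0,-0.016,0.0028],"spin": 0},{"hand": 10,"dp": [0,-0.032,0.0057],"spin": 0},{"hand": 10,"dp": [0,-0.048,0.0087],"spin": 0},{"hand": 10,"dp": [0,-0.064,0.0117],"spin": 0}]'

```text
time: 16.35
ee_pos: [0.567, 0.1978, 0.2762]
eef_rot: [0.991, 0.132, 0.002, -0.0]
ft_force: [-0.5, -0.3, 13.0]
width: 0.0279
grip_force: 50.0
```

Request:
carry_out --deltas '[{"hand": 10,"dp": [0,-0.016,0.0031],"spin": 0},{"hand": 10,"dp": [0,-0.032,0.0063],"spin": 0},{"hand": 10,"dp": [0,-0.048,0.0096],"spin": 0}]'

```text
time: 16.65
ee_pos: [0.5638, 0.2096, 0.2738]
eef_rot: [0.991, 0.132, 0.002, -0.0]
ft_force: [-0.8, -0.5, 13.1]
width: 0.0276
grip_force: 50.0
```

Request:
carry_out --deltas '[{"hand": 10,"dp": [0,-0.016,0.0034],"spin": 0},{"hand": 10,"dp": [0,-0.032,0.0068],"spin": 0},{"hand": 10,"dp": [0,-0.048,0.0103],"spin": 0}]'

```text
time: 16.95
ee_pos: [0.5607, 0.2212, 0.2712]
eef_rot: [0.991, 0.132, 0.002, -0.0]
ft_force: [-1.8, -0.8, 13.0]
width: 0.028
grip_force: 50.0
```

Request:
carry_out --deltas '[{"hand": 10,"dp": [0,-0.016,0.0038],"spin": 0},{"hand": 10,"dp": [0,-0.032,0.0078],"spin": 0},{"hand": 10,"dp": [0,-0.048,0.0119],"spin": 0}]'

```text
time: 17.25
ee_pos: [0.5575, 0.233, 0.2683]
eef_rot: [0.991, 0.132, 0.002, -0.001]
ft_force: [-1.6, 0.2, 14.2]
width: 0.028
grip_force: 50.0
```

Request:
carry_out --deltas '[{"hand": 10,"dp": [0,-0.016,0.0041],"spin": 0},{"hand": 10,"dp": [0,-0.032,0.0083],"spin": 0},{"hand": 10,"dp": [0,-0.048,0.0126],"spin": 0}]'

```text
time: 17.55
ee_pos: [0.5543, 0.2446, 0.2652]
eef_rot: [0.991, 0.132, 0.002, -0.001]
ft_force: [-2.0, -1.1, 14.2]
width: 0.0277
grip_force: 50.0
```

Request:
carry_out --deltas '[{"hand": 10,"dp": [0,-0.016,0.0044],"spin": 0},{"hand": 10,"dp": [0,-0.032,0.0089],"spin": 0},{"hand": 10,"dp": [0,-0.048,0.0134],"spin": 0}]'

```text
time: 17.85
ee_pos: [0.5511, 0.2564, 0.2618]
eef_rot: [0.991, 0.132, 0.002, -0.001]
ft_force: [-1.1, 0.6, 13.2]
width: 0.0278
grip_force: 50.0
```

Request:
carry_out --deltas '[{"hand": 10,"dp": [0,-0.016,0.0046],"spin": 0},{"hand": 10,"dp": [0,-0.032,0.0093],"spin": 0},{"hand": 10,"dp": [0,-0.048,0.0141],"spin": 0},{"hand": 10,"dp": [0,-0.064,0.0189],"spin": 0}]'

```text
time: 18.25
ee_pos: [0.5469, 0.2721, 0.2571]
eef_rot: [0.991, 0.132, 0.002, -0.001]
ft_force: [-1.3, 0.9, 13.8]
width: 0.0278
grip_force: 50.0
```

Request:
carry_out --deltas '[{"hand": 10,"dp": [0,-0.016,0.005],"spin": 0},{"hand": 10,"dp": [0,-0.032,0.01],"spin": 0},{"hand": 10,"dp": [0,-0.048,0.0151],"spin": 0}]'

```text
time: 18.55
ee_pos: [0.5437, 0.2837, 0.2534]
eef_rot: [0.991, 0.132, 0.002, -0.001]
ft_force: [-0.7, 1.1, 13.3]
width: 0.0274
grip_force: 50.0
```

Request:
carry_out --deltas '[{"hand": 10,"dp": [0,-0.016,0.0052],"spin": 0},{"hand": 10,"dp": [0,-0.032,0.0105],"spin": 0},{"hand": 10,"dp": [0,-0.048,0.0159],"spin": 0}]'

```text
time: 18.85
ee_pos: [0.5405, 0.2955, 0.2494]
eef_rot: [0.991, 0.132, 0.002, -0.001]
ft_force: [-0.9, 1.2, 13.9]
width: 0.0278
grip_force: 50.0
```

Request:
carry_out --deltas '[{"hand": 10,"dp": [0,-0.016,0.0055],"spin": 0},{"hand": 10,"dp": [0,-0.032,0.011],"spin": 0},{"hand": 10,"dp": [0,-0.048,0.0167],"spin": 0},{"hand": 10,"dp": [0,-0.064,0.0224],"spin": 0}]'

```text
time: 19.25
ee_pos: [0.5363, 0.3111, 0.2438]
eef_rot: [0.991, 0.132, 0.001, -0.001]
ft_force: [-1.3, 0.5, 13.6]
width: 0.0276
grip_force: 50.0
```

Request:
carry_out --deltas '[{"hand": 10,"dp": [0,-0.016,0.0058],"spin": 0},{"hand": 10,"dp": [0,-0.032,0.0117],"spin": 0},{"hand": 10,"dp": [0,-0.048,0.0177],"spin": 0}]'

```text
time: 19.55
ee_pos: [0.5331, 0.3227, 0.2395]
eef_rot: [0.991, 0.132, 0.001, -0.001]
ft_force: [-1.6, 1.3, 12.9]
width: 0.0274
grip_force: 50.0
```

Request:
carry_out --deltas '[{"hand": 10,"dp": [0,-0.016,0.006],"spin": 0},{"hand": 10,"dp": [0,-0.0308,0.012],"spin": 0},{"hand": 10,"dp": [0,-0.043,0.0176],"spin": 0}]'

```text
time: 19.85
ee_pos: [0.5302, 0.3333, 0.235]
eef_rot: [0.991, 0.132, 0.001, -0.002]
ft_force: [-1.4, 2.7, 13.9]
width: 0.0281
grip_force: 50.0
```

Request:
carry_out --deltas '[{"hand": 10,"dp": [0,-0.0094,0.0052],"spin": 0},{"hand": 10,"dp": [0,-0.0162,0.01],"spin": 0},{"hand": 10,"dp": [0,-0.0204,0.0143],"spin": 0}]'

```text
time: 20.15
ee_pos: [0.5288, 0.3383, 0.2315]
eef_rot: [0.991, 0.132, 0.001, -0.002]
ft_force: [-1.8, 1.9, 13.8]
width: 0.0277
grip_force: 50.0
```

The pass is complete: the axle is 127 mm past the crown and the force is about 16 N. Now I'll lift it clear.

Request:
carry_out --deltas '[{"hand": 10,"dp": [0,0,-0.015],"spin": 0},{"hand": 10,"dp": [0,0,-0.05],"spin": 0},{"hand": 10,"dp": [0,0,-0.1],"spin": 0},{"hand": 10,"dp": [0,0,-0.15],"spin": 0},{"hand": 10,"dp": [0,0,-0.19],"spin": 0},{"hand": 10,"dp": [0,0,-0.215],"spin": 0},{"hand": 10,"dp": [0,0,-0.22],"spin": 0},{"hand": 10,"dp": [0,0,-0.22],"spin": 0},{"hand": 10,"dp": [0,0,-0.22],"spin": 0}]'

```text
time: 21.05
ee_pos: [0.5287, 0.3358, 0.2838]
eef_rot: [0.991, 0.132, -0.0, 0.0]
ft_force: [-0.5, -0.1, -2.8]
width: 0.0277
grip_force: 50.0
```

Run:
```python
from h import *
s=stat(2);im=camera('scene');cv2.imwrite('pics/s4.png',im[:,:,::-1]);print(np.abs(s['joint_vel']).max(),s['width'])
```

```text
t 21.15 padx 0.1246 lat -0.0008 z first/last [0.28373 0.28378] sink [0.0229  0.02284] Fz+w 0.06 Fx -0.18
0.001991062774755401 0.02798725295353884
```

View pics/s4.png

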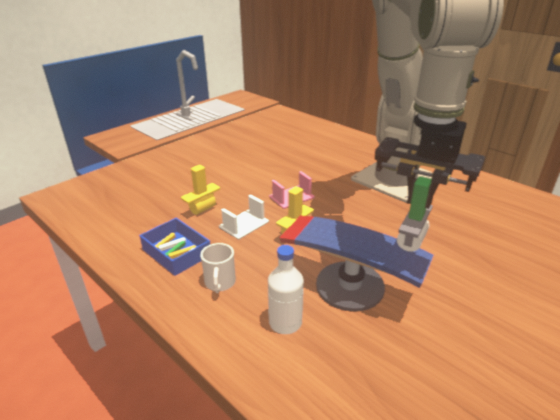

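The picture shows the roller upright and clear above the far end of the board at (412,235), with everything else where it was. I'm handing the job in.

```bash
python3 -c "
from bench import *
print(close_job())"
```

```text
the job is handed in; nothing more can be done
None
```

I rolled the board in one unbroken pass from the red end over the crown to 127 mm past it, lifted the roller about 5 cm clear and handed the job in at about 21 s; force readings (noise about ±0.6 N) stayed between 15.3 and 17.2 N, except one of 18.75 N about 60 mm before the crown, so I can't be certain it never passed 18 N.

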